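# Load the hook-on basket into the parts-wash station and shut its hood

## Task

Pull the wash station's bottom-hinged hood all the way down towards you, then hang the basket that has a bent lip by that lip over the front rim of the tank (the rim nearest you), square to it, so that it hangs freely inside the tank, near the middle of that rim. Then push the hood back up until it is fully shut over the hanging basket, leaving the other things on the bench where they are.

Things in the scene. Friction and masses are not known exactly. Their poses are not given: they have to be found in the camera images.
- washer: Parts-wash station fixed to the bench: grey base 300 (x) x 250 (y) mm, side cheeks 140 mm high, rear housing (body x 100 to 225 mm) 150 mm high, and an open dry aluminium tank at body x -30 to 56, y -95 to 95 mm, walls 4 mm, rim 85 mm and inner floor 15 mm above the bench. Origin on the bench; -x is its front (towards the robot), z up.
- hood (a joint): Hood angle: 0 shut (may start slightly ajar), 1.1 rad fully down (stop). One bent white-painted sheet 250 mm wide, 6 mm thick: front panel hinged at its bottom edge, with a flat top turned back over the tank; swings forward and down. 0.35 kg, damped, slightly stiff hinge (0.12 Nm, 0.3 Nm s/rad): it stays where left below about 0.55 rad; beyond, it sinks slowly to the stop. No handle.
- hood_hinge (a point): Middle of the hood's hinge line, 15 mm above the bench, at washer body x -60 mm; frame turns with the hood.
- hood_edge (a point): Middle of the free rolled rear edge of the hood's top (10 mm round bar along y), on the bar's axis: 87 mm behind (+x) and 135 mm above the hinge when shut; moves with the hood. When shut, an open gap of 63 mm between it and the rear housing, above the tank, lets fingertips in behind it to pull it forward.
- hood_corner (a point): Middle of the hood's outer bend, where front panel meets flat top: 3 mm in front of and 138 mm above the hinge when shut; the foremost part of the hood at every angle; moves with the hood. Pushing it back and up closes the hood.
- rim (a point): Middle of the top of the tank's front wall (4 mm thick, 190 mm long along y): centre of wall thickness, 85 mm above the bench, 32 mm behind the hinge. Axes as the washer. Hang the basket within 60 mm of this point along y.
- basket: Loose dark steel basket, 46 (x) x 60 (y) mm, walls 58 mm tall, bright tubes fixed inside, 0.13 to 0.25 kg; stands left or right of the station. Strap handle across its top along x. On its -x side the bent lip, 44 mm wide (y): out 17 mm from the wall at the top, then 22 mm down, a channel 14 mm wide between lip and wall, open below. Origin: centre of underside, z up.
- basket_lip (a point): Middle of the channel's ceiling under the lip: basket x -30 mm, z 55 mm; this lands on the rim when hung. Axes as the basket. Let go, the basket swings until its wall's foot meets the tank wall and leans by up to 0.19 rad; that is fine.
- basket_grip (a point): Centre of the strap handle's solid bar, 46 (x) x 12 (y) x 20 (z) mm, 80 to 100 mm above the basket's underside. Axes as the basket; pinch across its y.
- plain_basket: Same basket without a lip (leave it), on the other side of the station; origin at the centre of the underside.
- barrel: Dark torch barrel standing, 48 mm wide, 115 mm tall (leave it).
- jar: Glass jar with a lid, 68 mm wide, 100 mm tall (leave it).
- mug: White mug, 80 mm wide, 90 mm tall (leave it).
- slug: Aluminium disc, 56 mm wide, 45 mm tall (leave it).
- driver: Screwdriver lying on the bench (leave it).
- wrench: Wrench lying on the bench (leave it).
Things that resemble listed ones, but are neither listed nor needed, are in the scene too. Leave any turquoise look-alike of the basket alone.

How it is judged:
On the way, in this order (a step that is already met when the one before it is completed fails the run):
1. the hood is pulled all the way down (beyond 0.95 rad) (value of joint hood above 0.95 rad), for 0.2 s.
2. with the hood still down, the basket hangs by its lip on the tank's front rim, let go (x of basket_lip in the frame of rim between -0.009 and 0.009 m and z of basket_lip in the frame of rim between -0.004 and 0.006 m and y of basket_lip in the frame of rim between -0.065 and 0.065 m and angle between basket's own z axis and vertical below 0.26 rad and angle between the y axis of basket and the y axis of washer, either way round below 0.17 rad and linear speed of basket below 0.02 m/s and contact force between the fingers and basket below 0.1 N and value of joint hood above 0.8 rad), for 0.3 s.
At the end, for the whole second after the job is handed in: Hood shut (below 0.05 rad) and at rest; basket at rest, let go, hanging by its lip on the tank's front rim: lip point within 9 mm across the rim, -4 to +6 mm in height, within 65 mm of its middle along it; upright within 0.26 rad and square to the rim within 0.17 rad (x of basket_lip in the frame of rim between -0.009 and 0.009 m and z of basket_lip in the frame of rim between -0.004 and 0.006 m and y of basket_lip in the frame of rim between -0.065 and 0.065 m and angle between basket's own z axis and vertical below 0.26 rad and angle between the y axis of basket and the y axis of washer, either way round below 0.17 rad and linear speed of basket below 0.02 m/s and contact force between the fingers and basket below 0.1 N and value of joint hood below 0.05 rad and velocity of joint hood between -0.05 and 0.05 rad/s); the robot touches nothing.
It fails at once if another thing on the bench is shifted by more than 40 mm (distance of any of plain_basket, barrel, jar, mug, slug, driver, wrench from where it was at the start of the episode above 0.04 m).
It also fails if it takes over 72 s, if anything falls off the work surface, if the arm or the gripper's body presses on something with over 40 N, if the wrist force passes 120 N, or if a joint passes its speed limit or range.

## Robot

A 6-joint arm with a two-finger parallel gripper is mounted at the origin on the work surface. World frame = base frame: x ahead of the robot, y to its left, z up, the work surface at z = 0. Lengths are in m, angles in rad, forces in N, time in s.
With the tool pointing down it reaches from about 0.375 to 0.9 m from the base axis. Payload 3.1 kg.
Tool frame: the origin (TCP) lies midway between the tips of the shut fingers; the grasp point (between the pads) lies 19 mm behind it; z points along the fingers, y is the direction in which the jaws open and shut (so a half turn about z gives the same grasp; the last joint's range is limited). The gripper opens to 85 mm and grips with 20 to 120 N. Pads are 22 mm wide; open, the fingers measure 114 mm over their backs; the gripper's body (76 mm by 85 mm) begins 54 mm behind the grasp point. The pads swing forward as they close: fully open they stand 13 mm farther back than shut.
Start: joints at [-1.296, 0.527, 1.433, -0, 1.181, -0.178], TCP at [0.274, -0.562, 0.231] pointing down, gripper open.
Joint ranges: [-3.08, 3.08], [-0.75, 2.2], [0.22, 2.44], [-1.43, 4.57], [0, 2.65], [-2.85, 2.85]. Speed limits (rad/s): [2.79, 2.79, 3.14, 3.14, 3.14, 3.14].

## Interface

Orientations are given as [roll, pitch, yaw] about the fixed x, y, z axes, in that order (R = Rz(yaw) Ry(pitch) Rx(roll)).
In Python, from plant import manip gives the robot as it stands.
- The arm moves only by the tool jog_arm, never from a script. Its argument "deltas" is a list of rows, each a list of 3 entries, a list of its own where there are three numbers: the gripper command: -1 is fully open, 1 is shut, values between are in proportion, then the shift along the tool's x, y, z in mm, then the turn, a rotation vector about the tool's x, y, z in rad. A call has 1 to 5 rows; each row shifts and turns the pose as measured when the row begins, along the tool's axes as they then stand; what a row does not reach is not made up. A row lasts 1/8 s, in which the tool goes at most 62.5 mm and 10.7 degrees, less where a joint would pass 70% of its speed; a pose out of reach is approached as far as the arm can. A call with a gripper value outside its range is refused whole. The fingers move at their own pace and stop on an object; "grip_force" is the grip in N (left out, the last holds). Time passes only in rows, so rows that do not move let the fingers close. It gives the time, the measured TCP pose, the force and the opening at its end, in the units of the state.
- manip.read_state(): the state, without advancing time (a new reading comes with each control period).
- manip.camera(name): name is "side" or "top" or "wrist"; returns (picture, depth): 420x560x3 uint8, blue, green, red; 420x560 float32, m along the optical axis (not along the pixel's ray), 0 where there is no reading.
- manip.calibration(name): a dict with "fovy" (degrees; the focal length in pixels is half the picture's height over the tangent of half this angle, whatever the lens; pixels are square), "cx", "cy" (the principal point, pixels), "extrinsics" (4x4, takes a point from camera to world coordinates); the wrist camera has in their place "tool_from_camera" (4x4, takes a point from camera to tool coordinates, whose origin is the TCP and whose axes are the flange's). Camera axes: x right, y down, z forward; pixel columns grow to the right and rows downward; lengths in m; the calibration is good to about 2 mm. The wrist camera is an equidistant fisheye: a pixel r from the principal point sees the ray r / f radians off the axis. A picture is of the moment at which its call begins: read the wrist's pose just before it. calibration takes no time and is no camera call.
- manip.sign_off(): hands the job in, once; it reports no verdict.
The state is a dict: "t": time; "qpos": joint angles; "joint_velocities": joint speeds; "joint_torque": joint torques, N m; "ee_pos": TCP position; "orientation": TCP orientation; "wrist_force": force on the tool from outside, world axes, zero at the start; "ft_torque": the same for the moment, N m; "grip_width": finger opening in m.
Only numpy, scipy, OpenCV 4.12 (cv2) and the standard library are available. Lean on these libraries where they do the work, as an engineer would, in place of code of your own. Each camera call takes 0.05 s, during which the arm holds its last target. There are 200 camera calls.

## Working session

There is one attempt and no reset: what is moved stays moved. The work goes in short steps, Python scripts to look and compute and a tool call to move; the robot and the scene stay as the last step left them, time stands still between calls to the robot, and variables do not carry over. Pictures are saved under pics/ and viewed, about 8 in all and at most 12, crops included, and the job is handed in when it is done.

Besides the shell and the picture viewer there is one more tool, called after "Emit:" as name([rows], argument=value, ...), one row to a line, values as JSON. jog_arm: Moves the arm, as the interface text tells. Its arguments: {"type":"object","properties":{"deltas":{"type":"array","items":{"type":"array"}},"grip_force":{"type":"number"}},"required":["deltas"]}

```bash
ls; mkdir -p pics
cat > h.py <<'E'
import numpy as np, cv2
from plant import manip
from scipy.spatial.transform import Rotation as R
def snap(n):
    s=manip.read_state(); im,d=manip.camera(n); c=manip.calibration(n)
    np.savez(f'{n}.npz',im=im,d=d); return s,im,d,c
def pts(d,c):
    f=d.shape[0]/2/np.tan(np.radians(c['fovy'])/2)
    v,u=np.mgrid[:d.shape[0],:d.shape[1]]
    P=np.stack([(u-c['cx'])/f*d,(v-c['cy'])/f*d,d],-1)
    E=np.array(c['extrinsics']); return P@E[:3,:3].T+E[:3,3]
E
python3 - <<'E'
from h import *
for n in('top','side'):
    s,im,d,c=snap(n); cv2.imwrite(f'pics/{n}0.png',im); np.save(f'{n}P.npy',pts(d,c)); print(c)
print(s)
E
```

```text
pics
{'fovy': 53.742058749707404, 'cx': 278.58092862190585, 'cy': 209.28116248025782, 'extrinsics': array([[ 7.85331870e-03, -9.91031358e-01,  1.33398551e-01,
         2.89578874e-01],
       [-9.99968361e-01, -7.95194880e-03, -2.06601769e-04,
         1.42826268e-02],
       [ 1.26552728e-03, -1.33392708e-01, -9.91062452e-01,
         1.39798658e+00],
       [ 0.00000000e+00,  0.00000000e+00,  0.00000000e+00,
         1.00000000e+00]])}
{'fovy': 50.93569029032648, 'cx': 284.0297795652861, 'cy': 219.7793591558996, 'extrinsics': array([[ 0.86217507, -0.25251529,  0.43919265, -0.1094092 ],
       [-0.50658249, -0.43882842,  0.74216157, -0.99095442],
       [ 0.00532308, -0.86236051, -0.50626675,  0.78393339],
       [ 0.        ,  0.        ,  0.        ,  1.        ]])}
{'t': 0.05, 'qpos': array([-1.29551144e+00,  5.28461468e-01,  1.43390226e+00,  3.27261412e-06,
        1.18140554e+00, -1.78492982e-01]), 'joint_velocities': array([ 0.00017362, -0.00156224, -0.00336819, -0.00021627, -0.00060473,
       -0.00057349]), 'joint_torque': array([-1.65265892e-04, -4.43693519e+01, -1.78779012e+01, -2.87915236e-04,
        3.78784229e-03,  1.46644318e-06]), 'ee_pos': array([ 0.27381071, -0.56103162,  0.23033653]), 'orientation': array([-3.13945116e+00, -3.89426992e-04,  4.53776201e-01]), 'wrist_force': array([-0.60492152,  0.39960701, -0.21018334]), 'ft_torque': array([-0.03898788, -0.01747314, -0.0087064 ]), 'grip_width': 0.08554188438635738}
```

View pics/top0.png

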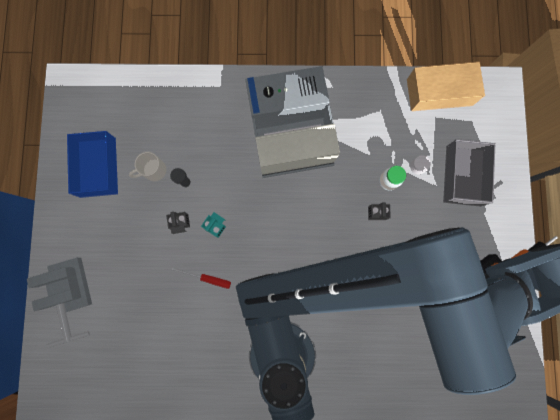

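View pics/side0.png

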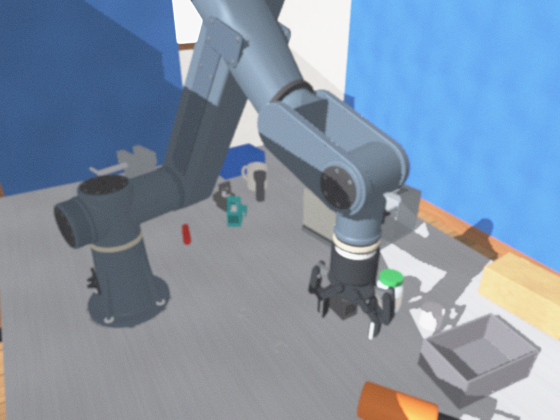

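Top view: the station is at about (293,125), with the hood at (297,150). There are three candidates for the lipped basket: dark (177,221), turquoise (213,224, a decoy) and dark (379,211). I'll crop in close on both dark ones.

Run:
```python
from h import *
im=np.load('top.npz')['im']; P=np.load('topP.npy')
a=cv2.resize(im[190:250,145:235],None,fx=6,fy=6,interpolation=3)[:, :400]
b=cv2.resize(im[190:250,345:411],None,fx=6,fy=6,interpolation=3)
c=cv2.resize(im[65:180,240:350],None,fx=5,fy=5,interpolation=3)[:240]
cv2.imwrite('pics/c1.png',np.hstack([a,b]))
for n,(u,v) in dict(L=(177,221),T=(213,224),Rr=(379,211),hood=(297,150),jar=(396,176),mug=(148,166),barrel=(180,176),red=(215,281)).items(): print(n,P[v,u].round(3))
# top panel of hood & housing
def rect(m,n):
    q=P[m][:,:2].astype(np.float32); r=cv2.minAreaRect(q); print(n,len(q),np.median(P[m],0).round(3),r)
Z=P[...,2]; reg=np.zeros(Z.shape,bool); reg[60:185,235:350]=1
for lo,hi in((.14,.147),(.147,.165)): rect(reg&(Z>lo)&(Z<hi),(lo,hi))
for n,(u,v) in dict(L=(177,221),Rr=(379,211)).items():
    m=np.zeros(Z.shape,bool); m[v-16:v+17,u-16:u+17]=1
    rect(m&(Z>.085)&(Z<.12),n+'handle'); rect(m&(Z>.045)&(Z<.12),n+'all')
    rr=P[v-14:v+15:2,u-14:u+15:2]; print((rr[...,2]*1000).astype(int))
```

```text
L [0.434 0.356 0.008]
T [0.418 0.223 0.083]
Rr [ 0.475 -0.328  0.001]
hood [ 0.642 -0.041  0.155]
jar [ 0.575 -0.36   0.1  ]
mug [0.625 0.466 0.   ]
barrel [0.566 0.326 0.115]
red [0.237 0.219 0.029]
(0.14, 0.147) 396 [ 0.801 -0.029  0.145] ((0.7559099793434143, -0.023734569549560547), (0.2927139401435852, 0.24941615760326385), 10.28332805633545)
(0.147, 0.165) 5139 [ 0.776 -0.023  0.153] ((0.755820095539093, -0.024246394634246826), (0.2939456105232239, 0.2501904368400574), 10.429664611816406)
Lhandle 69 [0.431 0.346 0.1  ] ((0.43154841661453247, 0.3466029167175293), (0.04536326974630356, 0.011660993099212646), 11.993786811828613)
Lall 280 [0.424 0.343 0.059] ((0.42361053824424744, 0.3469201624393463), (0.06361350417137146, 0.06314074248075485), 9.494296073913574)
[[ -2   0   1   1   1   3   0   0   0   0   0  -3  -1   0   0]
 [ -2  -2   0  -1   0   1   0   5   6   0   1   1   2   1   0]
 [ -4  -1  -2   0  -2  -2   2  -4   0   0   0   4   0  -1   3]
 [  0   0  -1  -1 102 100  80  57  59  54  45  46   0   2   2]
 [  5   0  60  55 101  95  88  24  21  10  10  48  17   2   3]
 [  0  -2 
[... 1151 characters left out ...]
0   1]
 [ -2   0   1  55  52  47  52  64  86  95 100  53  61   1   2]
 [  3   0  27  51   5  53   1   2  86 100 104  35  56   0   0]
 [  2  -2  23  57  55  50  55  -1  89 103 101  56  61  -2   0]
 [  0   0  24  47  52  57  46   0  87  98 102  56  55   4   4]
 [  0   2  19  56  36   3   4   3  82 100 101  31  56   0  -2]
 [  1   0  18  54   6   0  -1   7  81  95  99  31  59  -2   0]
 [ -1   4  22  49  54  55  59  57  82  79  52  61  55   0  -2]
 [  1  -1  19  18  23  22  17  22  22  24  22  21   2   2   2]
 [ -3   2  -1   2   0  -2   1   0  -1   4   0  -1   4  -2   3]
 [  3   1   1  -6   2   0   1   1   1  -2  -2   3   1   0   2]
 [  5   7   1  -7  -1  -6  -2   7   0   3   2  -3   6  -3  -1]]
```

View pics/c1.png

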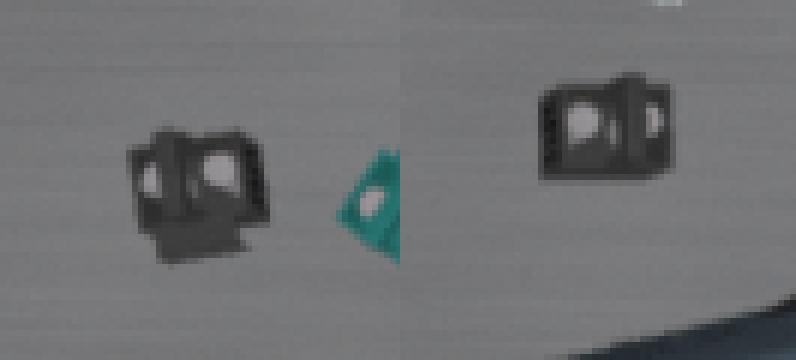

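The lipped basket is the left dark one at (177,221): it has a tab on its -x side. The right one (379,211) has no lip. Next I refine the washer's pose.

```bash
cat >> h.py <<'E'
YAW=0.18; O=np.array([0.677,-0.038])
def w(bx,by): 
    c,s=np.cos(YAW),np.sin(YAW); return O+[c*bx-s*by,s*bx+c*by]
def to(x,y,z,yaw):
    s=manip.read_state(); r=R.from_euler('xyz',s['orientation']); g=R.from_euler('xyz',[np.pi,0,yaw])
    d=r.inv().apply(np.array([x,y,z])-s['ee_pos'])*1000
    print('delta mm',d.round(1),'rot',(r.inv()*g).as_rotvec().round(3),'goal',np.round([x,y,z],3))
E
python3 - <<'E'
from h import *
P=np.load('topP.npy')[60:185,235:350].reshape(-1,3)
c,s=np.cos(YAW),np.sin(YAW)
H=P[(P[:,2]>.13)&(P[:,2]<.17)]
# best yaw by sharpest y extent
for yaw in np.arange(.15,.215,.01):
    c,s=np.cos(yaw),np.sin(yaw); q=(H[:,:2]-O)@np.array([[c,-s],[s,c]])
    print(yaw.round(2),np.percentile(q[:,1],[1,3,97,99]).round(4),np.percentile(q[:,0],[.5,2,98,99.5]).round(4))
c,s=np.cos(YAW),np.sin(YAW); q=(P[:,:2]-O)@np.array([[c,-s],[s,c]])
for x in np.arange(-.09,.25,.006):
    m=(abs(q[:,0]-x)<.003)&(abs(q[:,1])<.1)&(P[:,2]>-.02)
    if m.any(): print(round(x,3),m.sum(),np.percentile(P[m,2],[10,50,90]).round(3))
to(*w(.068,0),.25,.18)
E
```

```text
0.15 [-0.1215 -0.1165  0.1209  0.1254] [-0.0679 -0.0648  0.2195  0.2245]
0.16 [-0.1218 -0.1172  0.1201  0.1242] [-0.0672 -0.0646  0.2198  0.2241]
0.17 [-0.1224 -0.1181  0.1194  0.1233] [-0.0666 -0.0647  0.2199  0.224 ]
0.18 [-0.1231 -0.1188  0.1186  0.1226] [-0.0661 -0.065   0.22    0.2238]
0.19 [-0.1237 -0.1195  0.1179  0.1218] [-0.0662 -0.065   0.22    0.2236]
0.2 [-0.1245 -0.1204  0.1171  0.1211] [-0.0668 -0.0648  0.2199  0.2238]
0.21 [-0.1257 -0.1213  0.1163  0.1207] [-0.0677 -0.0647  0.2197  0.224 ]
-0.09 103 [-0.003  0.     0.005]
-0.084 98 [-0.003  0.     0.004]
-0.078 96 [-0.003  0.001  0.005]
-0.072 123 [-0.003  0.001  0.009]
-0.066 617 [0.011 0.094 0.151]
-0.06 241 [0.02  0.074 0.156]
-0.054 125 [0.15  0.153 0.157]
-0.048 126 [0.151 0.154 0.157]
-0.042 114 [0.151 0.154 0.157]
-0.036 130 [0.151 0.154 0.158]
-0.03 121 [0.151 0.154 0.158]
-0.024 127 [0.151 0.154 0.158]
-0.018 119 [0.152 0.154 0.158]
-0.012 121 [0.152 0.154 0.158]
-0.006 122 [0.151 0.154 0.158]
0.0 122 [0.152 0.155 0.158]
0.006 121 [0.153 0.155 0.158]
0.012 113 [0.152 0.155 0.159]
0.018 130 [0.153 0.156 0.159]

[... 297 characters left out ...]
 [0.147 0.15  0.154]
0.114 118 [0.147 0.15  0.154]
0.12 122 [0.147 0.15  0.154]
0.126 117 [0.148 0.15  0.153]
0.132 116 [0.148 0.151 0.153]
0.138 109 [0.148 0.151 0.154]
0.144 119 [0.147 0.15  0.155]
0.15 118 [0.147 0.151 0.156]
0.156 118 [0.148 0.151 0.161]
0.162 125 [0.148 0.152 0.162]
0.168 111 [0.148 0.152 0.162]
0.174 111 [0.147 0.152 0.16 ]
0.18 101 [0.148 0.151 0.156]
0.186 109 [0.148 0.15  0.154]
0.192 109 [0.147 0.151 0.153]
0.198 119 [0.147 0.151 0.154]
0.204 100 [0.147 0.151 0.153]
0.21 122 [0.147 0.15  0.154]
0.216 109 [0.148 0.15  0.154]
0.222 95 [0.147 0.15  0.153]
0.228 9 [0.145 0.147 0.148]
delta mm [ 657.1 -275.   -18.8] rot [-0.002 -0.     0.274] goal [ 0.744 -0.026  0.25 ]
```

Emit:
jog_arm([
  [1,[55,-23,-10],[0,0,0.137]],
  [1,[55,-23,-5],[0,0,0.137]],
  [1,[50,-36,0],[0,0,0]],
  [1,[50,-36,0],[0,0,0]],
  [1,[50,-36,0],[0,0,0]],
])

```text
t: 0.72
ee_pos: [0.4899, -0.3453, 0.2435]
orientation: [-3.138, 0.001, 0.16]
wrist_force: [0.9, -0.5, 0.3]
grip_width: -0.0
```

```bash
python3 -c "
from h import *
to(*w(.068,0),.25,.18)"
```

```text
delta mm [ 301.6 -275.    -5.9] rot [-0.003  0.001 -0.02 ] goal [ 0.744 -0.026  0.25 ]
```

Emit:
jog_arm([
  [1,[43,-40,-2],[0,0,-0.02]],
  [1,[43,-40,-2],[0,0,0]],
  [1,[43,-40,0],[0,0,0]],
  [1,[43,-40,0],[0,0,0]],
  [1,[43,-40,0],[0,0,0]],
])

```text
t: 1.35
ee_pos: [0.671, -0.1019, 0.2456]
orientation: [-3.137, 0.004, 0.181]
wrist_force: [0.5, -0.6, -1.5]
grip_width: 0.0002
```

```bash
python3 -c "
from h import *
to(*w(.068,0),.25,.18)"
```

```text
delta mm [ 85.4 -61.8  -4.4] rot [-0.005  0.004  0.001] goal [ 0.744 -0.026  0.25 ]
```

Emit:
jog_arm([
  [1,[43,-31,0],[0,0,0]],
  [1,[43,-31,0],[0,0,0]],
  [1,[1,0,40],[0,0,0]],
  [1,[0,0,40],[0,0,0]],
])

```text
t: 1.85
ee_pos: [0.7514, -0.0159, 0.1654]
orientation: [-3.139, -0.003, 0.189]
wrist_force: [0.1, -0.8, -0.6]
grip_width: 0.0001
```

```bash
python3 -c "
from h import *
to(*w(.068,0),.125,.18)
s,im,d,c=snap('top'); cv2.imwrite('pics/top1.png',im)
H=np.array([-.06,.015])
for t in np.arange(0,1.11,.1):
  c_,s_=np.cos(t),np.sin(t); print(t.round(1),'edge',(H+[.087*c_-.135*s_,.087*s_+.135*c_]).round(3),'corner',(H+[-.003*c_-.138*s_,-.003*s_+.138*c_]).round(3))
"
```

```text
delta mm [-9.4  8.5 40.3] rot [-0.003 -0.003  0.009] goal [ 0.744 -0.026  0.125]
0.0 edge [0.027 0.15 ] corner [-0.063  0.153]
0.1 edge [0.013 0.158] corner [-0.077  0.152]
0.2 edge [-0.002  0.165] corner [-0.09  0.15]
0.3 edge [-0.017  0.17 ] corner [-0.104  0.146]
0.4 edge [-0.032  0.173] corner [-0.117  0.141]
0.5 edge [-0.048  0.175] corner [-0.129  0.135]
0.6 edge [-0.064  0.176] corner [-0.14   0.127]
0.7 edge [-0.08   0.174] corner [-0.151  0.119]
0.8 edge [-0.096  0.171] corner [-0.161  0.109]
0.9 edge [-0.112  0.167] corner [-0.17   0.098]
1.0 edge [-0.127  0.161] corner [-0.178  0.087]
1.1 edge [-0.141  0.154] corner [-0.184  0.075]
```

Emit:
jog_arm([
  [1,[-9,8,20],[0,0,0]],
  [1,[0,0,20],[0,0,0]],
  [1,[-15,0,0],[0,0,0]],
  [1,[-20,0,-4],[0,0,0]],
  [1,[-20,0,-6],[0,0,0]],
])

```text
t: 2.52
ee_pos: [0.6923, -0.0336, 0.1285]
orientation: [-3.135, -0.008, 0.187]
wrist_force: [3.5, 1.8, 2.9]
grip_width: 0.0002
```

Emit:
jog_arm([
  [1,[-25,0,-8],[0,0,0]],
  [1,[-25,0,-5],[0,0,0]],
  [1,[-25,0,0],[0,0,0]],
  [1,[-25,0,0],[0,0,0]],
  [1,[-20,0,3],[0,0,0]],
])

```text
t: 3.15
ee_pos: [0.5811, -0.0561, 0.1418]
orientation: [-3.14, -0.031, 0.185]
wrist_force: [1.0, -1.0, -1.5]
grip_width: -0.0003
```

```bash
python3 -c "
from h import *
to(*w(-.125,0),.125,.18)
s,im,d,c=snap('side'); cv2.imwrite('pics/side1.png',im); print(s['wrist_force'])
"
```

```text
delta mm [-28.   -0.7  15.9] rot [-0.002 -0.031  0.005] goal [ 0.554 -0.06   0.125]
[ 1.01968624 -0.96515953 -1.48481039]
```

View pics/side1.png

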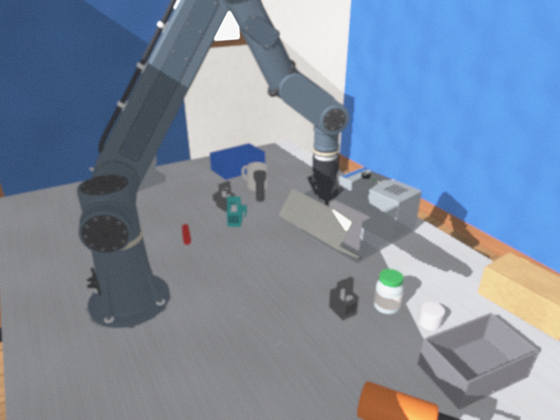

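The side view shows the hood tipped well forward at (325,220), with the fingers behind its edge at (327,198). I'll keep pulling and then rise clear.

Emit:
jog_arm([
  [1,[-20,0,-2],[0,0.03,0]],
  [1,[-15,0,2],[0,0,0]],
  [1,[-5,0,0],[0,0,0]],
  [1,[20,0,-20],[0,0,0]],
  [1,[10,0,-60],[0,0,0]],
])

```text
t: 3.82
ee_pos: [0.5775, -0.0569, 0.2251]
orientation: [-3.138, -0.09, 0.172]
wrist_force: [1.1, -0.6, 0.3]
grip_width: -0.0003
```

```bash
python3 -c "
from h import *
s,im,d,c=snap('side'); P=pts(d,c).reshape(-1,3)
cc,ss=np.cos(YAW),np.sin(YAW); q=(P[:,:2]-O)@np.array([[cc,-ss],[ss,cc]])
m=(abs(q[:,1])<.11)&(q[:,0]<-.05)&(q[:,0]>-.22)&(P[:,2]>.01)&(P[:,2]<.19)
for z in np.arange(.02,.19,.01):
  k=m&(abs(P[:,2]-z)<.005); 
  if k.any(): print(z.round(2),k.sum(),np.percentile(q[k,0],[5,50,95]).round(3))
to(.4315,.3466,.25,.2)
"
```

```text
0.02 38 [-0.07  -0.061 -0.055]
0.03 27 [-0.088 -0.081 -0.073]
0.04 22 [-0.109 -0.101 -0.091]
0.05 13 [-0.13 -0.12 -0.11]
0.06 4 [-0.14  -0.134 -0.13 ]
0.07 6 [-0.181 -0.18  -0.156]
0.08 190 [-0.184 -0.18  -0.176]
0.09 216 [-0.18  -0.175 -0.171]
0.1 220 [-0.175 -0.17  -0.166]
0.11 211 [-0.17  -0.165 -0.162]
0.12 219 [-0.165 -0.16  -0.156]
0.13 223 [-0.16  -0.155 -0.151]
0.14 226 [-0.154 -0.15  -0.146]
0.15 209 [-0.149 -0.146 -0.142]
0.16 154 [-0.146 -0.143 -0.137]
delta mm [ -77.6 -425.   -25.2] rot [ 0.007 -0.108 -0.026] goal [0.432 0.347 0.25 ]
```

The hood is at its stop: the corner measures (-0.184, 0.08) in the body frame, which is about 1.1 rad. Now to the basket.

Emit:
jog_arm([
  [0.1,[0,-40,-10],[0,-0.108,-0.026]],
  [0.1,[-12,-55,0],[0,0,0]],
  [0.1,[-12,-55,0],[0,0,0]],
  [0.1,[-12,-55,0],[0,0,0]],
  [0.1,[-12,-55,0],[0,0,0]],
])

```text
t: 4.5
ee_pos: [0.4916, 0.1901, 0.2485]
orientation: [3.13, -0.012, 0.19]
wrist_force: [0.7, 0.5, -0.3]
grip_width: 0.0384
```

```bash
python3 -c "
from h import *
to(.4315,.3466,.2,.2)"
```

```text
delta mm [ -30.1 -165.6   46.2] rot [ 0.012 -0.012 -0.01 ] goal [0.432 0.347 0.2  ]
```

Emit:
jog_arm([
  [0.1,[-10,-55,0],[0.01,-0.01,-0.01]],
  [0.1,[-10,-55,10],[0,0,0]],
  [0.1,[-10,-50,20],[0,0,0]],
  [0.1,[0,-3,12],[0,0,0]],
  [0.1,[0,0,0],[0,0,0]],
])

```text
t: 5.12
ee_pos: [0.4289, 0.3536, 0.2066]
orientation: [3.141, -0.007, 0.205]
wrist_force: [0.2, 0.9, 0.3]
grip_width: 0.0385
```

```bash
python3 -c "
from h import *
s,im,d,c=snap('wrist'); cv2.imwrite('pics/w1.png',im); print(c)
to(.4315,.3466,.2,.2)
s,im,d,c=snap('top'); P=pts(d,c); cv2.imwrite('pics/t2.png',cv2.resize(im[180:260,130:240],None,fx=5,fy=5))
"
```

```text
{'fovy': 65.70646984690485, 'cx': 283.20922941861636, 'cy': 207.75164772198363, 'tool_from_camera': array([[-6.83149020e-04, -9.52311819e-01, -3.05125766e-01,
         7.75590064e-02],
       [ 9.99999644e-01, -8.01615124e-04,  2.62969533e-04,
         2.71889222e-04],
       [-4.95022423e-04, -3.05125477e-01,  9.52312028e-01,
        -1.42808377e-01],
       [ 0.00000000e+00,  0.00000000e+00,  0.00000000e+00,
         1.00000000e+00]])}
delta mm [0.7 7.2 7.2] rot [-0.    -0.008  0.004] goal [0.432 0.347 0.2  ]
```

View pics/w1.png

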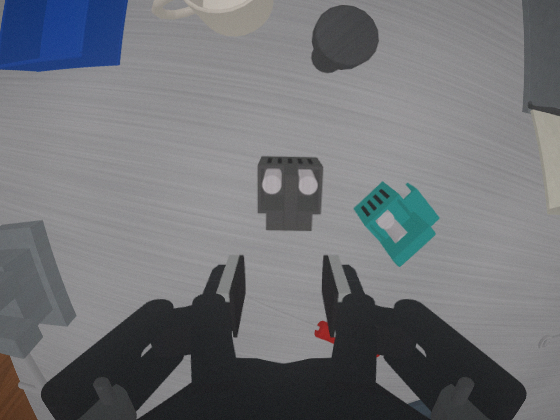

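The wrist view shows the basket at (290,185) with its lip tab at (290,218), lined up with the jaws. The turquoise decoy is clear at (397,222). I'll measure the handle in 3-D.

```bash
cat >> h.py <<'E'
def wpts(s,d,c):
    f=d.shape[0]/2/np.tan(np.radians(c['fovy'])/2)
    v,u=np.mgrid[:d.shape[0],:d.shape[1]]; a=u-c['cx']; b=v-c['cy']; r=np.hypot(a,b)+1e-9; t=np.tan(r/f)/r
    P=np.stack([a*t*d,b*t*d,d],-1); T=np.array(c['tool_from_camera'])
    P=P@T[:3,:3].T+T[:3,3]
    return P@R.from_euler('xyz',s['orientation']).as_matrix().T+s['ee_pos']
E
python3 -c "
from h import *
z=np.load('wrist.npz'); s=manip.read_state(); P=wpts(s,z['d'],manip.calibration('wrist'))[145:235,250:332]
for lo,hi in((.09,.115),(.045,.07)):
  m=(P[...,2]>lo)&(P[...,2]<hi); print(m.sum(),np.median(P[m],0).round(4),cv2.minAreaRect(P[m][:,:2].astype(np.float32)))
print((P[::6,::6,2]*1000).astype(int))
"
```

```text
842 [0.4364 0.3478 0.1008] ((0.4347953200340271, 0.34744584560394287), (0.04539530351758003, 0.011982377618551254), 10.331686973571777)
2188 [0.4314 0.3484 0.0578] ((0.425870418548584, 0.3455171287059784), (0.06391633301973343, 0.05989574268460274), 11.038169860839844)
[[  1   1   1   1   1   0   1   2   2   1   0   1   0   1]
 [  0   1   1   0   1   0   1   1   0   1   1   1   1   1]
 [  0   1   9   7   6   6   4   4   4   4   2   0   2   1]
 [  1   2  45  46  45  46  43  45  41  40  43  40   1   1]
 [  1   1  38  19  27   7  79  78  78  21  58  59  60   1]
 [  0   1  38  53  54  36 100 100  99  50  52  35  58   2]
 [  0   1  38  55  54  56 101 101 100  54  55  55   0   0]
 [  2   1  38  54  54  54 101 100  99  56  55  55   1   1]
 [  1   1  37   3  55   4 102 100  98  55  56  34   0   0]
 [  0   0  38  21  20  22 100 101  99  20  17  36   0   0]
 [  2   0  42  43  42  41 100 101  99  40  40  39   1   1]
 [  0   2  59  58  59  58 101 102  60  59  58  59   0   1]
 [  1   0   1  59  59  59 101 101  59  59  59   0   0   0]
 [  0   1   1  59  58  57 102 101  59  59  60   0   0   0]
 [  1   0   1  59  58  59  59  58  58  58  58   1   0   1]]
```

```bash
python3 -c "
from h import *
to(.434,.347,.072,.187)"
```

```text
delta mm [  1.5   6.8 135.6] rot [-0.    -0.009  0.016] goal [0.434 0.347 0.072]
```

Emit:
jog_arm([
  [0.1,[1,7,30],[0,-0.009,0.016]],
  [0.1,[0,0,40],[0,0,0]],
  [0.1,[0,0,35],[0,0,0]],
  [0.1,[0,0,20],[0,0,0]],
  [0.1,[0,0,0],[0,0,0]],
])

```text
t: 5.85
ee_pos: [0.4427, 0.342, 0.0848]
orientation: [-3.139, -0.013, 0.174]
wrist_force: [0.1, -0.2, 0.1]
grip_width: 0.0384
```

```bash
python3 -c "
from h import *
to(.434,.347,.072,.187)"
```

```text
delta mm [-7.9 -6.4 12.7] rot [-0.003 -0.013 -0.013] goal [0.434 0.347 0.072]
```

Emit:
jog_arm([
  [0.1,[-8,-6,12],[0,-0.013,-0.013]],
  [0.1,[0,0,0],[0,0,0]],
])

```text
t: 6.1
ee_pos: [0.4356, 0.3463, 0.074]
orientation: [-3.138, -0.002, 0.186]
wrist_force: [-0.6, 0.4, 0.2]
grip_width: 0.0383
```

```bash
python3 -c "
from h import *
to(.434,.347,.072,.187)"
```

```text
delta mm [-1.4 -0.9  2. ] rot [-0.004 -0.002 -0.001] goal [0.434 0.347 0.072]
```

Emit:
jog_arm([
  [1,[-1,-1,2],[0,0,0]],
  [1,[0,0,0],[0,0,0]],
  [1,[0,0,0],[0,0,0]],
  [1,[0,0,-15],[0,0,0]],
  [1,[0,0,-20],[0,0,0]],
], grip_force=60)

```text
t: 6.72
ee_pos: [0.4336, 0.3471, 0.1086]
orientation: [-3.138, -0.001, 0.187]
wrist_force: [-0.0, -0.1, -0.7]
grip_width: 0.0108
```

```bash
python3 -c "
from h import *
print(w(.002,0)); to(.434,.347,.24,.187)"
```

```text
[ 0.67896769 -0.03764194]
delta mm [   0.5   -0.2 -131.4] rot [-0.003 -0.001 -0.   ] goal [0.434 0.347 0.24 ]
```

Emit:
jog_arm([
  [1,[0,0,-45],[0,0,0]],
  [1,[0,0,-50],[0,0,0]],
  [1,[0,10,-40],[0,0,0]],
  [1,[10,30,0],[0,0,0]],
  [1,[15,40,0],[0,0,0]],
])

```text
t: 7.35
ee_pos: [0.4729, 0.2737, 0.2551]
orientation: [-3.136, -0.01, 0.193]
wrist_force: [0.2, -1.3, -2.0]
grip_width: 0.0106
```

```bash
python3 -c "
from h import *
print(manip.read_state()['wrist_force'],manip.read_state()['grip_width']); to(*w(.003,0),.25,.18)"
```

```text
[ 0.2395995  -1.30061226 -1.97041013] 0.010635409008102732
delta mm [143.5 345.1   4.8] rot [-0.005 -0.01   0.013] goal [ 0.68  -0.037  0.25 ]
```

Basket held (about 2 N). Carrying it over.

Emit:
jog_arm([
  [1,[20,48,0],[0,-0.01,0.013]],
  [1,[20,48,0],[0,0,0]],
  [1,[20,48,0],[0,0,0]],
  [1,[20,48,0],[0,0,0]],
  [1,[20,48,0],[0,0,0]],
])

```text
t: 7.98
ee_pos: [0.6171, 0.0502, 0.2607]
orientation: [-3.136, -0.007, 0.182]
wrist_force: [-0.0, 0.4, -2.2]
grip_width: 0.0113
```

```bash
python3 -c "
from h import *
to(*w(.003,0),.25,.18)"
```

```text
delta mm [45.8 97.7 10.5] rot [-0.006 -0.007  0.002] goal [ 0.68  -0.037  0.25 ]
```

Emit:
jog_arm([
  [1,[22,45,2],[0,0,0]],
  [1,[15,38,2],[0,0,0]],
  [1,[4,8,2],[0,0,0]],
  [1,[0,0,0],[0,0,0]],
  [1,[0,0,0],[0,0,0]],
])

```text
t: 8.6
ee_pos: [0.6749, -0.0371, 0.2577]
orientation: [-3.136, -0.008, 0.178]
wrist_force: [-0.1, 1.7, -1.9]
grip_width: 0.0112
```

```bash
python3 -c "
from h import *
to(*w(.003,0),.19,.18)
s=manip.read_state(); im,d=manip.camera('wrist'); cv2.imwrite('pics/w2.png',im); P=wpts(s,d,manip.calibration('wrist'))
c,sn=np.cos(YAW),np.sin(YAW); q=(P[...,:2]-O)@np.array([[c,-sn],[sn,c]])
Z=P[...,2]
m=(abs(q[...,1])<.11)&(Z>.081)&(Z<.09)&(d>0)
h,e=np.histogram(q[m][:,0],np.arange(-.06,.07,.004)); print(list(zip(e.round(3),h)))
m=(abs(q[...,1])<.1)&(abs(q[...,0]-.003)<.06)&(Z>.15)&(Z<.255); 
for z in np.arange(.15,.26,.01):
  k=m&(abs(Z-z)<.005)
  if k.any(): print(z.round(3),k.sum(),np.percentile(q[k],[5,50,95],axis=0).round(3).tolist())
"
```

```text
delta mm [ 4.4  1.7 67.7] rot [-0.006 -0.008 -0.002] goal [ 0.68  -0.037  0.19 ]
[(np.float64(-0.06), np.int64(0)), (np.float64(-0.056), np.int64(0)), (np.float64(-0.052), np.int64(0)), (np.float64(-0.048), np.int64(0)), (np.float64(-0.044), np.int64(0)), (np.float64(-0.04), np.int64(0)), (np.float64(-0.036), np.int64(0)), (np.float64(-0.032), np.int64(71)), (np.float64(-0.028), np.int64(305)), (np.float64(-0.024), np.int64(38)), (np.float64(-0.02), np.int64(40)), (np.float64(-0.016), np.int64(34)), (np.float64(-0.012), np.int64(38)), (np.float64(-0.008), np.int64(41)), (np.float64(-0.004), np.int64(38)), (np.float64(0.0), np.int64(42)), (np.float64(0.004), np.int64(41)), (np.float64(0.008), np.int64(35)), (np.float64(0.012), np.int64(31)), (np.float64(0.016), np.int64(34)), (np.float64(0.02), np.int64(35)), (np.float64(0.024), np.int64(39)), (np.float64(0.028), np.int64(41)), (np.float64(0.032), np.int64(41)), (np.float64(0.036), np.int64(41)), (np.float64(0.04), np.int64(38)), (np.float64(0.044), np.int64(35)), (np.float64(0.048), np.int64(40)), (np.float64(0.052), np.int64(619)), (np.float64(0.056), np.int64(210)), (np.float64(0.06), np.int64(0)), (np.float64(0.064), np.int64(0))]
0.19 311 [[0.019, -0.025], [0.02, 0.001], [0.02, 0.028]]
0.2 372 [[0.019, -0.025], [0.02, 0.001], [0.02, 0.029]]
0.21 555 [[-0.023, -0.025], [0.02, 0.002], [0.02, 0.029]]
0.22 795 [[-0.018, -0.026], [0.02, 0.002], [0.02, 0.029]]
0.23 1256 [[-0.016, -0.026], [0.012, 0.001], [0.02, 0.028]]
0.24 3753 [[-0.018, -0.028], [0.005, 0.003], [0.02, 0.03]]
0.25 167 [[0.019, -0.004], [0.019, 0.001], [0.02, 0.006]]
```

View pics/w2.png

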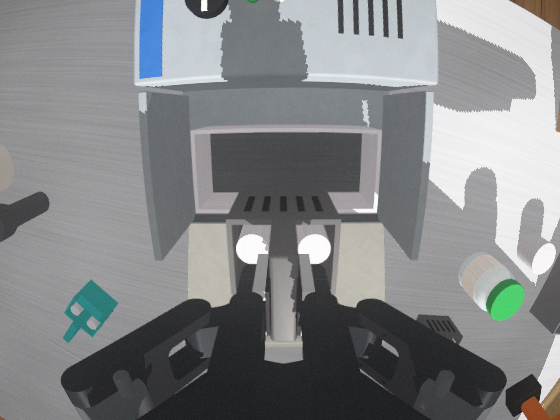

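The wrist view shows the basket at (285,230) in front of the tank opening, with the rim visible at (210,217) and (365,217). The rear wall measures 22 mm ahead of the TCP, so the TCP should be at body x ≈ 0.004.

Emit:
jog_arm([
  [1,[5,2,20],[0,-0.008,0]],
  [1,[0,0,40],[0,0,0]],
  [1,[0,0,40],[0,0,0]],
  [1,[0,0,18],[0,0,0]],
  [1,[0,0,0],[0,0,0]],
])

```text
t: 9.28
ee_pos: [0.6798, -0.0325, 0.1342]
orientation: [-3.135, 0.001, 0.184]
wrist_force: [0.3, -0.2, -1.5]
grip_width: 0.0109
```

```bash
python3 -c "
from h import *
to(*w(.004,0),.13,.18)"
```

```text
delta mm [0.3 5.  4.2] rot [-0.007  0.001  0.004] goal [ 0.681 -0.037  0.13 ]
```

Emit:
jog_arm([
  [1,[0,4,10],[0,0,0]],
  [1,[0,0,10],[0,0,0]],
  [1,[0,0,6],[0,0,0]],
  [1,[0,0,4],[0,0,0]],
  [1,[0,0,0],[0,0,0]],
])

```text
t: 9.9
ee_pos: [0.6834, -0.037, 0.1062]
orientation: [-3.138, -0.006, 0.184]
wrist_force: [0.6, -0.5, -1.1]
grip_width: 0.011
```

```bash
python3 -c "
from h import *
to(*w(.004,0),.1025,.18)
s,im,d,c=snap('side'); cv2.imwrite('pics/s3.png',cv2.resize(im[140:270,260:440],None,fx=4,fy=4))"
```

```text
delta mm [-2.5 -0.2  3.7] rot [-0.004 -0.006  0.004] goal [ 0.681 -0.037  0.102]
```

View pics/s3.png

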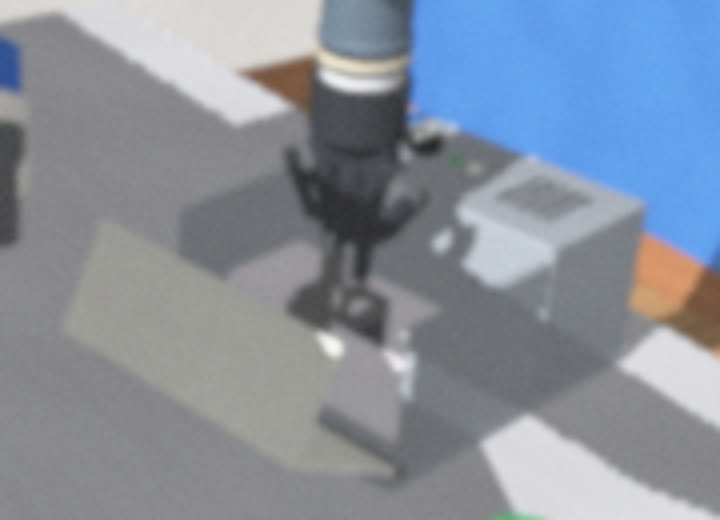

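The side crop shows the basket down inside the tank behind the lowered hood (about (350,310)). I'll lower it onto the rim.

Emit:
jog_arm([
  [1,[-2,0,2],[0,0,0]],
  [1,[0,0,2],[0,0,0]],
  [1,[0,0,1],[0,0,0]],
  [1,[0,0,0],[0,0,0]],
])

```text
t: 10.45
ee_pos: [0.6823, -0.0375, 0.1028]
orientation: [-3.139, -0.008, 0.184]
wrist_force: [0.5, -0.1, -1.4]
grip_width: 0.0107
```

```bash
python3 -c "
from h import *
to(*w(.004,0),.1025,.18)
s=manip.read_state(); im,d=manip.camera('wrist'); cv2.imwrite('pics/w3.png',im); P=wpts(s,d,manip.calibration('wrist'))
c,sn=np.cos(YAW),np.sin(YAW); q=(P[...,:2]-O)@np.array([[c,-sn],[sn,c]]); Z=P[...,2]
m=(abs(q[...,1])<.03)&(abs(q[...,0])<.05)&(Z>.04)&(Z<.1)
for x in np.arange(-.048,.05,.004):
  k=m&(abs(q[...,0]-x)<.002)
  if k.any(): print(x.round(3),k.sum(),np.percentile(Z[k],[10,50,90]).round(4))
"
```

```text
delta mm [-1.3 -0.5  0.3] rot [-0.002 -0.008  0.004] goal [ 0.681 -0.037  0.102]
-0.024 1 [0.0795 0.0795 0.0795]
-0.02 12 [0.0876 0.0881 0.089 ]
-0.016 183 [0.0557 0.0778 0.0885]
-0.012 146 [0.0636 0.0833 0.0886]
-0.008 130 [0.0694 0.0856 0.0886]
-0.004 123 [0.0741 0.0874 0.0889]
0.0 246 [0.0821 0.0844 0.0886]
0.004 400 [0.0835 0.0845 0.0882]
0.008 644 [0.0656 0.0842 0.0873]
0.012 773 [0.0658 0.0839 0.0856]
0.016 753 [0.0705 0.0805 0.0879]
0.02 110 [0.0815 0.0882 0.089 ]
0.024 456 [0.0876 0.0884 0.0892]
0.028 2806 [0.0483 0.0716 0.0883]
```

Emit:
jog_arm([
  [1,[-1,0,2],[0,0,0]],
  [1,[0,0,1],[0,0,0]],
])

```text
t: 10.75
ee_pos: [0.6825, -0.0374, 0.1026]
orientation: [-3.14, -0.011, 0.184]
wrist_force: [-2.5, -0.0, 3.4]
grip_width: 0.0109
```

Emit:
jog_arm([
  [0.5,[0,0,0],[0,0,0]],
  [0.3,[0,0,0],[0,0,0]],
  [0.1,[0,0,0],[0,0,0]],
  [0.1,[0,0,0],[0,0,0]],
])

```text
t: 11.25
ee_pos: [0.683, -0.0377, 0.1022]
orientation: [-3.14, -0.012, 0.184]
wrist_force: [-0.2, 0.2, -0.6]
grip_width: 0.0379
```

The rim contact registered and the basket is released. I'll rise straight up.

Emit:
jog_arm([
  [0.1,[0,0,0],[0,0,0]],
  [0.1,[0,0,-20],[0,0,0]],
  [0.1,[0,0,-40],[0,0,0]],
  [0.1,[0,0,-50],[0,0,0]],
  [0.1,[0,0,-30],[0,0,0]],
])

```text
t: 11.88
ee_pos: [0.6803, -0.038, 0.2467]
orientation: [-3.139, -0.008, 0.184]
wrist_force: [0.2, -0.5, 0.2]
grip_width: 0.0381
```

```bash
python3 -c "
from h import *
to(*w(-.25,0),.25,.18)
s=manip.read_state(); im,d=manip.camera('wrist'); cv2.imwrite('pics/w4.png',im); P=wpts(s,d,manip.calibration('wrist'))
c,sn=np.cos(YAW),np.sin(YAW); q=(P[...,:2]-O)@np.array([[c,-sn],[sn,c]]); Z=P[...,2]
m=(abs(q[...,1])<.02)&(abs(q[...,0])<.06)&(Z>.02)&(Z<.15)
for x in np.arange(-.056,.05,.004):
  k=m&(abs(q[...,0]-x)<.002)
  if k.any(): print(x.round(3),k.sum(),np.percentile(Z[k],[10,50,90,99]).round(4))
m=(abs(q[...,1])<.06)&(abs(q[...,0])<.06)&(Z>.117)&(Z<.145); print(cv2.minAreaRect(q[m].astype(np.float32)),m.sum())
"
```

```text
delta mm [-253.2   -1.6   -5.4] rot [-0.003 -0.008  0.004] goal [ 0.431 -0.083  0.25 ]
-0.056 17 [0.0201 0.0203 0.0207 0.0209]
-0.032 52 [0.0881 0.089  0.0903 0.0908]
-0.028 164 [0.0876 0.0887 0.0895 0.0901]
-0.024 171 [0.0868 0.0877 0.0888 0.0895]
-0.02 237 [0.0311 0.0864 0.0879 0.0886]
-0.016 229 [0.0302 0.0673 0.0868 0.0878]
-0.012 189 [0.0292 0.0763 0.0862 0.0871]
-0.008 47 [0.0285 0.0298 0.1264 0.1269]
-0.004 79 [0.0282 0.1263 0.1276 0.1286]
-0.0 71 [0.1245 0.126  0.1269 0.128 ]
0.004 124 [0.0777 0.1244 0.1259 0.1265]
0.008 180 [0.0466 0.0785 0.1248 0.1258]
0.012 240 [0.025  0.0771 0.1242 0.1251]
0.016 232 [0.0245 0.0761 0.1235 0.1244]
0.02 105 [0.075  0.1219 0.1229 0.124 ]
0.024 93 [0.0599 0.1213 0.1226 0.123 ]
0.028 145 [0.0774 0.0793 0.1214 0.1223]
0.032 69 [0.1185 0.1198 0.121  0.1216]
0.036 64 [0.1185 0.1195 0.1204 0.121 ]
((0.015473432838916779, -0.000857276376336813), (0.04381030425429344, 0.011130699887871742), 0.12060558050870895) 738
```

View pics/w4.png

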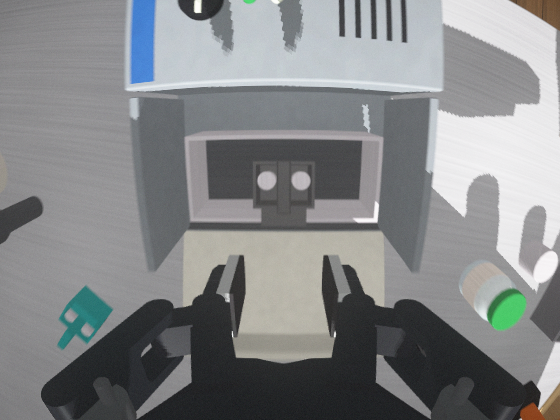

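The wrist view shows the basket hanging inside the tank at (283,185), square to the rim, with the lip over it at (283,222) and a lean of about 0.18 rad. Next I go in front of the hood with the fingers shut.

Emit:
jog_arm([
  [1,[-50,0,0],[0,0,0]],
  [1,[-55,0,0],[0,0,0]],
  [1,[-55,0,0],[0,0,0]],
  [1,[-50,0,0],[0,0,0]],
  [1,[-30,0,0],[0,0,0]],
])

```text
t: 12.55
ee_pos: [0.4443, -0.084, 0.2529]
orientation: [3.133, -0.03, 0.187]
wrist_force: [-0.1, -0.8, 0.2]
grip_width: 0.0002
```

```bash
python3 -c "
from h import *
to(*w(-.235,0),.06,.18)"
```

```text
delta mm [ -3.6  -5.2 192.8] rot [ 0.009 -0.03   0.007] goal [ 0.446 -0.08   0.06 ]
```

Emit:
jog_arm([
  [1,[-4,-5,20],[0.009,-0.03,0]],
  [1,[0,0,45],[0,0.07,0]],
  [1,[0,0,45],[0,0.07,0]],
  [1,[0,0,35],[0,0.07,0]],
  [1,[0,0,0],[0,0,0]],
])

```text
t: 13.18
ee_pos: [0.454, -0.0803, 0.1066]
orientation: [3.134, -0.223, 0.186]
wrist_force: [-0.1, -0.2, 0.7]
grip_width: 0.0002
```

```bash
cat >> h.py <<'E'
def st(tilt=.25):
    s=manip.read_state(); p=s['ee_pos']; c,sn=np.cos(YAW),np.sin(YAW); v=p[:2]-O
    r=R.from_euler('xyz',s['orientation']); g=R.from_euler('xyz',[np.pi,0,YAW])*R.from_euler('y',tilt)
    print('body',np.round([c*v[0]+sn*v[1],-sn*v[0]+c*v[1],p[2]],4),'rot',(r.inv()*g).as_rotvec().round(3),'F',s['wrist_force'].round(1),r.as_matrix()[:,2].round(2))
    return r,s
def tb(bx,by,bz):
    r,s=st(); print('delta',(r.inv().apply(np.r_[w(bx,by),bz]-s['ee_pos'])*1000).round(1))
E
python3 -c "
from h import *
tb(-.225,0,.06)"
```

```text
body [-0.2269 -0.0017  0.1066] rot [0.006 0.027 0.006] F [-0.1 -0.2  0.7] [ 0.22  0.03 -0.98]
delta [-8.4 -2.  45.9]
```

Emit:
jog_arm([
  [1,[-6,-1,25],[0.006,0.027,0]],
  [1,[0,0,22],[0,0,0]],
  [1,[0,0,0],[0,0,0]],
])

```text
t: 13.55
ee_pos: [0.4661, -0.0796, 0.0609]
orientation: [3.137, -0.258, 0.189]
wrist_force: [-0.6, -0.0, 0.2]
grip_width: -0.0001
```

```bash
python3 -c "
from h import *
tb(-.20,0,.06)
H=np.array([-.06,.015]);a=.25
for t in np.arange(1.1,-.01,-.1):
  c_,s_=np.cos(t),np.sin(t); k=H+[-.003*c_-.138*s_,-.003*s_+.138*c_]
  print(t.round(1),'corner',k.round(3),'TCP goal',(k+[-.018,-.016]).round(3), '' if t>1.09 else 'tool dx,dz mm %.1f %.1f'%tuple(1000*np.array([[np.cos(a),np.sin(a)],[np.sin(a),-np.cos(a)]])@(k-p))); p=k
"
```

```text
body [-0.215  -0.0032  0.0609] rot [ 0.002 -0.008  0.009] F [-0.6 -0.   0.2] [ 0.25  0.04 -0.97]
delta [14.3 -3.1  4.7]
1.1 corner [-0.184  0.075] TCP goal [-0.202  0.059] 
1.0 corner [-0.178  0.087] TCP goal [-0.196  0.071] tool dx,dz mm 9.4 -10.1
0.9 corner [-0.17   0.098] TCP goal [-0.188  0.082] tool dx,dz mm 10.4 -9.1
0.8 corner [-0.161  0.109] TCP goal [-0.179  0.093] tool dx,dz mm 11.2 -8.0
0.7 corner [-0.151  0.119] TCP goal [-0.169  0.103] tool dx,dz mm 12.0 -6.9
0.6 corner [-0.14   0.127] TCP goal [-0.158  0.111] tool dx,dz mm 12.6 -5.6
0.5 corner [-0.129  0.135] TCP goal [-0.147  0.119] tool dx,dz mm 13.1 -4.4
0.4 corner [-0.117  0.141] TCP goal [-0.135  0.125] tool dx,dz mm 13.5 -3.0
0.3 corner [-0.104  0.146] TCP goal [-0.122  0.13 ] tool dx,dz mm 13.7 -1.7
0.2 corner [-0.09  0.15] TCP goal [-0.108  0.134] tool dx,dz mm 13.8 -0.3
0.1 corner [-0.077  0.152] TCP goal [-0.095  0.136] tool dx,dz mm 13.8 1.1
-0.0 corner [-0.063  0.153] TCP goal [-0.081  0.137] tool dx,dz mm 13.6 2.4
```

Emit:
jog_arm([
  [1,[12,-2,4],[0,0,0]],
  [1,[9,0,-8],[0,0,0]],
  [1,[10,0,-9],[0,0,0]],
  [1,[11,0,-9],[0,0,0]],
])

```text
t: 14.05
ee_pos: [0.5031, -0.0699, 0.0986]
orientation: [3.136, -0.259, 0.193]
wrist_force: [-4.7, -0.8, 0.4]
grip_width: 0.0003
```

```bash
cat >> h.py <<'E'
def hood():
    s,im,d,c=snap('side'); P=pts(d,c).reshape(-1,3); cc,ss=np.cos(YAW),np.sin(YAW); q=(P[:,:2]-O)@np.array([[cc,-ss],[ss,cc]])
    m=(q[:,1]>-.12)&(q[:,1]<-.05)&(q[:,0]<.03)&(q[:,0]>-.22)&(P[:,2]>.03)&(P[:,2]<.2)
    X=q[m,0]+.06; Zz=P[m,2]-.015; best=[]
    for t in np.arange(0,1.15,.01):
        c_,s_=np.cos(t),np.sin(t); a=X*c_+Zz*s_; b=-X*s_+Zz*c_   # back to shut frame
        n=((abs(b-.138)<.003)&(a>0)&(a<.085)).sum()+((abs(a+.003)<.003)&(b>.02)&(b<.135)).sum(); best.append((n,round(t,2)))
    print('hood',sorted(best)[-4:])
E
python3 -c "
from h import *
st(); hood()"
```

```text
body [-0.1768 -0.0002  0.0986] rot [ 0.002 -0.009  0.013] F [-4.7 -0.8  0.4] [ 0.25  0.04 -0.97]
hood [(np.int64(503), np.float64(1.07)), (np.int64(507), np.float64(1.04)), (np.int64(523), np.float64(1.06)), (np.int64(527), np.float64(1.05))]
```

The tip slid up past the corner onto the top panel and the hood is still at about 1.05 rad. I'll back off, tilt more, go lower and push with the finger shaft under the corner.

Emit:
jog_arm([
  [1,[-35,0,0],[0,0,0]],
  [1,[-10,0,10],[0,0.09,0]],
  [1,[-8,0,20],[0,0.09,0]],
  [1,[0,0,20],[0,0,0]],
  [1,[0,0,0],[0,0,0]],
])

```text
t: 14.72
ee_pos: [0.4828, -0.0656, 0.0655]
orientation: [-3.121, -0.357, 0.203]
wrist_force: [0.1, -0.4, 0.3]
grip_width: 0.0
```

```bash
python3 -c "
from h import *
hood(); r,s=st(.45)
H=np.array([-.06,.015]);a=.45;n=np.array([np.cos(a),np.sin(a)]);z=np.array([np.sin(a),-np.cos(a)])
for t in np.arange(1.1,-.01,-.1):
  c_,s_=np.cos(t),np.sin(t); k=H+[-.003*c_-.138*s_,-.003*s_+.138*c_]; g=k-.012*n+.028*z
  print(t.round(1),g.round(3),'' if t>1.09 else (1000*np.array([n@(k-p),z@(k-p)])).round(1)); p=k
  if t>1.09: print('delta',(r.inv().apply(np.r_[w(g[0],0),g[1]]-s['ee_pos'])*1000).round(1))
"
```

```text
hood [(np.int64(496), np.float64(1.1)), (np.int64(514), np.float64(1.09)), (np.int64(515), np.float64(1.07)), (np.int64(524), np.float64(1.08))]
body [-0.196   0.0076  0.066 ] rot [-0.03   0.093  0.021] F [-0.  -0.6  0.4] [ 0.34  0.09 -0.94]
1.1 [-0.183  0.044] 
delta [ 4.5  8.4 24.5]
1.0 [-0.176  0.057] [11.2 -8. ]
0.9 [-0.169  0.068] [12.  -6.9]
0.8 [-0.16   0.079] [12.6 -5.6]
0.7 [-0.15   0.088] [13.1 -4.4]
0.6 [-0.139  0.097] [13.5 -3. ]
0.5 [-0.127  0.104] [13.7 -1.7]
0.4 [-0.115  0.111] [13.8 -0.3]
0.3 [-0.102  0.116] [13.8  1.1]
0.2 [-0.089  0.119] [13.6  2.4]
0.1 [-0.075  0.122] [13.3  3.8]
-0.0 [-0.062  0.123] [12.8  5.1]
```

Emit:
jog_arm([
  [1,[-14,7,10],[-0.03,0.09,0.02]],
  [1,[0,0,16],[0,0,0]],
  [1,[0,0,0],[0,0,0]],
])

```text
t: 15.15
ee_pos: [0.4884, -0.0605, 0.0491]
orientation: [-3.109, -0.4, 0.2]
wrist_force: [0.6, 0.2, 0.0]
grip_width: 0.0003
```

```bash
python3 -c "
from h import *
r,s=st(.45)
g=[-.183,.044]
print('delta',(r.inv().apply(np.r_[w(g[0],0),g[1]]-s['ee_pos'])*1000).round(1))
"
```

```text
body [-0.1896  0.0116  0.0491] rot [-0.04   0.051  0.017] F [0.6 0.2 0. ] [ 0.37  0.11 -0.92]
delta [ 3.9 12.   6.8]
```

Emit:
jog_arm([
  [1,[4,8,6],[0,0,0]],
  [1,[11,2,-7],[0,0,0]],
  [1,[12,0,-7],[0,0,0]],
  [1,[12,0,-6],[0,0,0]],
])

```text
t: 15.65
ee_pos: [0.5167, -0.0636, 0.0793]
orientation: [-3.109, -0.393, 0.202]
wrist_force: [-3.1, -0.1, -3.4]
grip_width: -0.0
```

```bash
python3 -c "
from h import *
st(.45); hood(); print(manip.read_state()['qpos'].round(2))
"
```

```text
body [-0.1623  0.0035  0.0793] rot [-0.041  0.057  0.019] F [-3.1 -0.1 -3.4] [ 0.37  0.11 -0.92]
hood [(np.int64(535), np.float64(0.83)), (np.int64(546), np.float64(0.8)), (np.int64(557), np.float64(0.81)), (np.int64(558), np.float64(0.82))]
[-0.5   0.61  2.08  1.06  0.32 -0.13]
```

It works; the hood is at about 0.82 rad and rising.

Emit:
jog_arm([
  [1,[12,0,-5],[0,0,0]],
  [1,[13,0,-4],[0,0,0]],
  [1,[13,0,-3],[0,0,0]],
  [1,[13,0,-2],[0,0,0]],
  [1,[13,0,-1],[0,0,0]],
])

```text
t: 16.32
ee_pos: [0.5645, -0.0515, 0.1211]
orientation: [-3.11, -0.387, 0.206]
wrist_force: [-1.9, -1.0, -3.3]
grip_width: 0.0004
```

```bash
python3 -c "
from h import *
st(.45); hood(); print(manip.read_state()['qpos'].round(2))
"
```

```text
body [-0.1131  0.0069  0.1211] rot [-0.043  0.064  0.023] F [-1.9 -1.  -3.3] [ 0.36  0.11 -0.93]
hood [(np.int64(763), np.float64(0.33)), (np.int64(802), np.float64(0.36)), (np.int64(804), np.float64(0.34)), (np.int64(817), np.float64(0.35))]
[-0.42  0.55  1.94  0.64  0.43  0.38]
```

Emit:
jog_arm([
  [1,[12,0,1],[0,0,0]],
  [1,[12,0,3],[0,0,0]],
  [1,[11,0,4],[0,0,0]],
])

```text
t: 16.75
ee_pos: [0.5977, -0.044, 0.1291]
orientation: [-3.112, -0.385, 0.209]
wrist_force: [-2.4, -2.4, 1.1]
grip_width: 0.0003
```

```bash
python3 -c "
from h import *
st(.45); hood()
"
```

```text
body [-0.0791  0.0083  0.1291] rot [-0.041  0.065  0.025] F [-2.4 -2.4  1.1] [ 0.36  0.11 -0.93]
hood [(np.int64(751), np.float64(0.08)), (np.int64(781), np.float64(0.05)), (np.int64(821), np.float64(0.06)), (np.int64(824), np.float64(0.07))]
```

Emit:
jog_arm([
  [1,[8,0,3],[0,0,0]],
  [1,[5,0,2],[0,0,0]],
  [1,[4,0,1],[0,0,0]],
])

```text
t: 17.18
ee_pos: [0.6064, -0.0411, 0.1287]
orientation: [-3.111, -0.371, 0.214]
wrist_force: [-14.0, -8.7, 8.0]
grip_width: 0.0004
```

```bash
python3 -c "
from h import *
st(.45); hood()
"
```

```text
body [-0.07    0.0096  0.1287] rot [-0.044  0.08   0.03 ] F [-14.   -8.7   8. ] [ 0.35  0.11 -0.93]
hood [(np.int64(522), np.float64(0.03)), (np.int64(624), np.float64(0.02)), (np.int64(724), np.float64(0.01)), (np.int64(790), np.float64(0.0))]
```

Force has risen to 14 N and the fit says 0.0 rad, so the hood is against its stop. I'll back off and verify.

Emit:
jog_arm([
  [1,[-15,0,0],[0,0,0]],
  [1,[-40,0,0],[0,0,0]],
  [1,[-40,0,-30],[0,0,0]],
  [1,[0,0,0],[0,0,0]],
  [1,[0,0,0],[0,0,0]],
])

```text
t: 17.85
ee_pos: [0.5087, -0.0651, 0.1239]
orientation: [-3.116, -0.375, 0.214]
wrist_force: [-0.1, -0.2, 0.4]
grip_width: -0.0005
```

```bash
python3 -c "
from h import *
st(.45); hood(); im=np.load('side.npz')['im']
s,t,d,c=snap('top'); P=pts(d,c).reshape(-1,3); cc,ss=np.cos(YAW),np.sin(YAW); q=(P[:,:2]-O)@np.array([[cc,-ss],[ss,cc]])
for x in (-.05,-.03,-.01,.01,.02):
  m=(abs(q[:,0]-x)<.006)&(abs(q[:,1])<.11)&(P[:,2]>.13)&(P[:,2]<.2); print(x,m.sum(),np.median(P[m,2]) if m.any() else 0)
cv2.imwrite('pics/f.png',np.vstack([np.hstack([cv2.resize(t[50:250,130:430],(600,400)),np.zeros((400,0,3),np.uint8)]),cv2.resize(im[130:330,180:480],(600,400))])[:, :][::1])
f=cv2.imread('pics/f.png'); cv2.imwrite('pics/f.png',cv2.resize(f,(450,600)))
"
```

```text
body [-0.1704  0.0035  0.1239] rot [-0.04   0.076  0.03 ] F [-0.1 -0.2  0.4] [ 0.35  0.1  -0.93]
hood [(np.int64(529), np.float64(0.03)), (np.int64(638), np.float64(0.02)), (np.int64(739), np.float64(0.01)), (np.int64(816), np.float64(0.0))]
-0.05 267 0.15345880449842242
-0.03 267 0.15324188348916756
-0.01 270 0.15300550233490107
0.01 271 0.15350331666153672
0.02 277 0.15369715915243742
```

View pics/f.png

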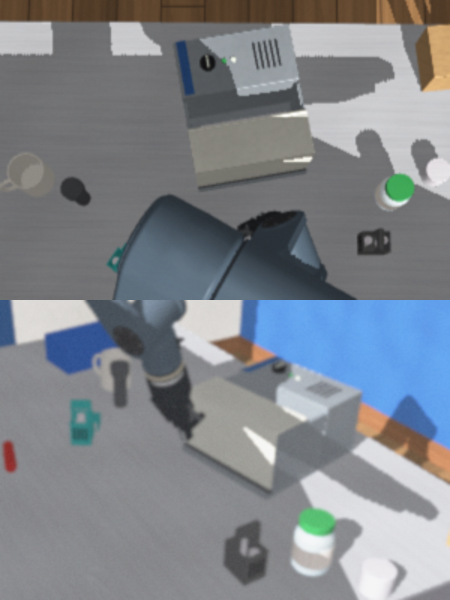

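Top and side views show the hood flat and shut, with its top at a uniform z of 0.153. The neighbouring objects look undisturbed. There is time for a look through the rear gap to check that the basket still hangs.

Emit:
jog_arm([
  [1,[0,0,-55],[0,-0.15,0]],
  [1,[0,0,-55],[0,-0.15,0]],
  [1,[10,0,-30],[0,-0.08,0]],
  [1,[55,0,0],[0,0,0]],
  [1,[55,0,0],[0,0,0]],
])

```text
t: 18.58
ee_pos: [0.6034, -0.0385, 0.2448]
orientation: [-3.094, -0.08, 0.239]
wrist_force: [1.4, -1.5, 0.3]
grip_width: -0.0002
```

```bash
python3 -c "
from h import *
to(*w(.05,0),.26,.18)
"
```

```text
delta mm [122.3  19.6  -6.4] rot [-0.05  -0.079  0.061] goal [ 0.726 -0.029  0.26 ]
```

Emit:
jog_arm([
  [1,[40,7,-5],[-0.05,-0.08,0.06]],
  [1,[42,6,0],[0,0,0]],
  [1,[42,6,0],[0,0,0]],
  [1,[0,0,0],[0,0,0]],
])

```text
t: 19.08
ee_pos: [0.739, -0.0279, 0.2522]
orientation: [3.136, -0.002, 0.185]
wrist_force: [-0.4, -0.2, 0.3]
grip_width: 0.0002
```

```bash
python3 -c "
from h import *
st(0); s=manip.read_state(); im,d=manip.camera('wrist'); cv2.imwrite('pics/w5.png',im); P=wpts(s,d,manip.calibration('wrist'))
c,sn=np.cos(YAW),np.sin(YAW); q=(P[...,:2]-O)@np.array([[c,-sn],[sn,c]]); Z=P[...,2]
m=(abs(q[...,1])<.09)&(q[...,0]>-.02)&(q[...,0]<.048)&(Z>.022)&(Z<.135)
for z in np.arange(.02,.14,.01):
  k=m&(abs(Z-z)<.005)
  if k.any(): print(z.round(3),k.sum(),np.percentile(q[k],[5,50,95],axis=0).round(3).tolist())
"
```

```text
body [ 0.0628 -0.0011  0.2522] rot [ 0.005 -0.002  0.005] F [-0.4 -0.2  0.3] [ 0. -0. -1.]
0.02 1 [[0.008, -0.026], [0.008, -0.026], [0.008, -0.026]]
0.03 197 [[-0.018, -0.028], [0.004, 0.007], [0.022, 0.025]]
0.04 107 [[0.008, -0.028], [0.023, -0.005], [0.025, 0.026]]
0.05 175 [[-0.007, -0.028], [0.025, 0.009], [0.034, 0.09]]
0.06 228 [[0.0, -0.028], [0.018, 0.014], [0.035, 0.09]]
0.07 204 [[0.009, -0.028], [0.02, 0.01], [0.033, 0.09]]
0.08 807 [[0.005, -0.03], [0.015, 0.005], [0.031, 0.028]]
0.09 20 [[0.033, -0.006], [0.033, -0.0], [0.034, 0.004]]
0.1 17 [[0.034, -0.005], [0.035, -0.001], [0.036, 0.005]]
0.11 26 [[0.036, -0.007], [0.037, -0.001], [0.038, 0.004]]
0.12 256 [[0.022, -0.007], [0.03, -0.001], [0.038, 0.004]]
```

View pics/w5.png

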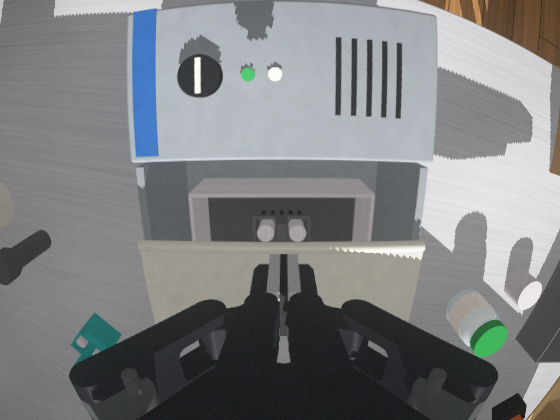

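Through the gap the basket still hangs at (282,225): the handle's rear end is at body x 0.037–0.038, z 0.12, the same as before closing. The arm is clear, so I'm handing in.

```bash
python3 -c "
from plant import manip
print(manip.read_state()['joint_velocities'].round(3)); print(manip.sign_off())"
```

```text
[-0.013 -0.038  0.07  -0.002  0.005 -0.005]
the job is handed in; nothing more can be done
None
```

The hood is shut over the basket, which hangs by its lip on the tank's front rim. I handed the job in at about 19 s of the 72 s allowed; sign-off gave no verdict.

**What I did:** I pulled the hood down to its stop, which measured about 1.1 rad. I then hung the lipped basket at the middle of the front rim and let it go. The first push to close the hood slid up past the corner, so I backed off and pushed again from lower down with the tool tilted. That shut it.

**Last checks:**
- **Hood:** the side camera fit gave 0.00 rad, and the hood's top measured flat at z of about 0.153 m.
- **Basket:** a look through the rear gap showed it within about 1 mm of where it hung before closing. It is square to the rim, about 1 mm off the middle, and leans about 0.18 rad, within the 0.26 allowed.
- **Robot:** the arm was clear of everything, with wrist force about zero.
- **Other things on the bench:** in the pictures they looked unmoved, but I did not measure each one.

No check failed or disagreed at the end.

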